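Load a flanged housing into a V-nest for measuring

ROBOT

A 7-joint arm with a two-finger parallel gripper is mounted at the origin on the work surface. World frame = base frame: x ahead of the robot, y to its left, z up, the work surface at z = 0. Lengths are in m, angles in rad, forces in N, time in s.
With the tool pointing down it reaches from about 0.35 to 0.9 m from the base axis. Payload 19.9 kg.
Tool frame: the origin (TCP) lies between the finger pads; the fingertips stand 19 mm ahead of it and the grasp point (between the pads) is the TCP; x points along the fingers, y is the direction in which the jaws open and shut, and the axes are right-handed (so a half turn about x gives the same grasp; the last joint's range is limited). The gripper opens to 94 mm and grips with 3 to 60 N. Pads are 16 mm wide; open, the fingers measure 119 mm over their backs; the gripper's body (75 mm by 177 mm) begins 78 mm behind the grasp point.
Start: joints at [1.3, 0.417, -0.01, 1.614, 0.005, 1.111, -0.053], TCP at [0.142, -0.609, 0.224] pointing down, gripper open.
Joint ranges: [-2.81, 2.81], [-0.39, 2.02], [-1.27, 1.25], [0.06, 2.57], [-1.19, 4.33], [0.19, 2], [-2.82, 2.82]. Speed limits (rad/s): [1.89, 1.89, 2.39, 2.39, 3.01, 3.01, 3.01].

INTERFACE

Orientations are given as a unit quaternion [x, y, z, w].
In Python, from bench import robot gives the robot as it stands.
- The arm moves only by the tool apply_moves, never from a script. Its argument "motion" is a list of rows, each a list of 3 entries, a list of its own where there are three numbers: the turn, a rotation vector about the tool's x, y, z in degrees, then the shift along the tool's x, y, z in m, then the closure, from -1 (fully open) to 1 (shut), so that 0 is half open. In form: [[[rx, ry, rz], [tx, ty, tz], jaw], ...]. A call has 1 to 8 rows; each row shifts and turns the pose as measured when the row begins, along the tool's axes as they then stand; what a row does not reach is not made up. A row lasts 1/12 s, in which the tool goes at most 41.7 mm and 7.16 degrees, less where a joint would pass 70% of its speed; a pose out of reach is approached as far as the arm can. A call with a gripper value outside its range is refused whole. The fingers move at their own pace and stop on an object; "squeeze" is the grip in N (left out, the last holds). Time passes only in rows, so rows that do not move let the fingers close. It gives the time, the measured TCP pose, the force and the opening at its end, in the units of the state.
- robot.state(): the state, without advancing time (a new reading comes with each control period).
- robot.get_image(name): name is "side" or "top" or "wrist"; returns a dict with "pixels" (400x640x3 uint8, red, green, blue), "fx", "fy", "cx", "cy" (pixels), "dist" ([k1, k2, p1, p2, k3] as OpenCV has them; the pictures are not rectified), "R" (3x3) and "t" (3): a world point X has camera coordinates R X + t. Camera axes: x right, y down, z forward; pixel columns grow to the right and rows downward; lengths in m; the calibration is good to about 2 mm. A picture is of the moment at which its call begins. There is no depth.
- robot.hand_in(): hands the job in, once; it reports no verdict.
The state is a dict: "t": time; "q": joint angles; "joint_velocities": joint speeds; "joint_efforts": joint torques, N m; "ee_pos": TCP position; "tool_rot": TCP orientation; "contact_force": force on the tool from outside, world axes, zero at the start; "moment": the same for the moment, N m; "finger_gap": opening from 0.0 (shut) to 1.0 (fully open).
Only numpy, scipy, OpenCV 4.12 (cv2) and the standard library are available. Lean on these libraries where they do the work, as an engineer would, in place of code of your own. Each camera call takes 0.05 s, during which the arm holds its last target.

TASK

Slide the loose flanged housing along the granite plate into the V-shaped nest until its flange is fully home against both converging rails. Then, with it home, swing the nest's keeper arm all the way shut behind the housing. Keep the housing flat on the plate, do not lift it, and leave the other gauges where they stand.

Things in the scene. Friction and masses are not known exactly. Their poses are not given: they have to be found in the camera images.
- housing: Loose round aluminium bearing housing, 0.3 to 0.6 kg, flat on the plate: flange 84 mm across, 14 mm thick, with six dark bolt holes; on it a central hub 56 mm across, top 38 mm above the plate, with a blind bore 38 mm across, 20 mm deep. Origin: centre of its underside; z up. Its yaw does not matter. Slides under a few newtons.
- nest: V-shaped nest fixed to the plate: two steel rails 115 long, 24 thick, 20 mm high, each 40 degrees off the nest's x axis, converging towards +x; mouth (180 mm wide) towards -x, its ends at x = -42, y = +-90 mm. Bar 30 x 110 mm, 16 mm high, behind the apex at x = 85 mm. Origin: on the plate, same point as seat. x points into the V, y to the left, z up.
- keeper_pivot (a point): Vertical hinge axis of the keeper, at the mouth end of the rail on the nest's -y side: x = -38, y = -100 mm in the nest's frame, 34 mm above the plate (top of the arm). Does not move in the nest.
- keeper_knob (a point): Centre of the top of the keeper's upright black round knob, 14 mm across, standing 42 mm tall on the arm near its free end, its foot 34 mm and its top 76 mm above the plate; 90 mm from the hinge axis.
- keeper (a joint): Flat swing arm, 16 mm wide, 115 mm long, 24 to 34 mm above the plate (passes over rails and flange), turning level. 0 = shut at its stop: from the hinge it lies along the nest's +y, across the mouth, 2 mm behind the hub of a housing that is home. Grows counter-clockwise from above as it opens: 1.57 = along the nest's -x; limit 1.9. Stays where left; 1 to 2 N at the knob moves it.
- ref_ball: Bystander: white reference ball 25 mm across on a steel stand, 78 mm tall, foot 40 mm across; stands beyond the apex of the V. Origin: centre of its foot.
- ring_gauge: Bystander: steel ring gauge, 64 mm across, 18 mm tall. Origin: centre of its underside.
- gauge_block: Bystander: steel block 35 by 60 by 30 mm. Origin: centre of its underside.
- seat (a point): Point on the plate surface exactly where the housing's origin lies when its flange touches both rails; it is the nest's origin, with the nest's axes.
There are look-alikes about, which are no part of the job. Of the things that look like the housing, take the one that is nearest to the robot's base at the start.

How it is judged:
On the way, in this order (a step that is already met when the one before it is completed fails the run):
1. the housing is home in the V (within 4 mm) while the keeper is still open (over 0.9 rad) (horizontal distance between housing and nest below 0.004 m and value of joint keeper above 0.9 rad), for 0.2 s.
2. the keeper is shut (under 0.06 rad) (value of joint keeper below 0.06 rad), for 0.2 s.
At the end, for the whole second after the job is handed in: The housing lies flat and still on the plate with its centre within 4 mm of the nest's seat (flange against both rails), and the keeper is shut (joint under 0.06 rad) (horizontal distance between housing and nest below 0.004 m and height (world z) of housing below 0.003 m and angle between housing's own z axis and vertical below 0.04 rad and linear speed of housing below 0.01 m/s and value of joint keeper below 0.06 rad); the robot touches nothing.
It fails at once if the housing is lifted (its underside centre more than 12 mm off the plate) (height (world z) of housing above 0.012 m).
It fails at once if the housing is tipped by more than 0.25 rad (angle between housing's own z axis and vertical above 0.25 rad).
It fails at once if a bystander is moved by more than 25 mm or knocked over (distance of any of ref_ball, ring_gauge, gauge_block from where it was at the start of the episode above 0.025 m or angle between ref_ball's own z axis and vertical above 0.5 rad).
It also fails if it takes over 58 s, if anything falls off the work surface, if the arm or the gripper's body presses on something with over 40 N, if the wrist force passes 120 N, or if a joint passes its speed limit or range.

## Working session

There is one attempt and no reset: what is moved stays moved. The work goes in short steps, Python scripts to look and compute and a tool call to move; the robot and the scene stay as the last step left them, time stands still between calls to the robot, and variables do not carry over. Pictures are saved under pics/ and viewed, and the job is handed in when it is done.

Besides the shell and the picture viewer there is one more tool, called after "Call:" as name(argument=value, ...), one argument or row to a line, values as JSON. apply_moves: Moves the arm, as the interface text tells. Its arguments: {"type":"object","properties":{"motion":{"type":"array"},"squeeze":{"type":"number"}},"required":["motion"]}

```bash
mkdir -p pics; ls; cat > h.py <<'E'
import numpy as np, cv2
from bench import robot
def snap(n,f):
    im=robot.get_image(n); np.savez('pics/'+f+'.npz',**{k:np.array(v) for k,v in im.items()})
    cv2.imwrite('pics/'+f+'.png',cv2.cvtColor(np.array(im['pixels'],np.uint8),cv2.COLOR_RGB2BGR)); return im
def load(f): return dict(np.load('pics/'+f+'.npz'))
def K(im): return np.array([[im['fx'],0,im['cx']],[0,im['fy'],im['cy']],[0,0,1]],float)
def ray(im,uv):
    p=cv2.undistortPoints(np.array(uv,float).reshape(-1,1,2),K(im),np.array(im['dist'],float)).reshape(-1,2)
    R=np.array(im['R']);t=np.array(im['t']); d=np.c_[p,np.ones(len(p))]@R
    return -R.T@t, d
def onplane(im,uv,z):
    c,d=ray(im,uv); return c+d*((z-c[2])/d[:,2])[:,None]
def proj(im,X):
    r=cv2.Rodrigues(np.array(im['R'],float))[0]
    return cv2.projectPoints(np.array(X,float).reshape(-1,1,3),r,np.array(im['t'],float),K(im),np.array(im['dist'],float))[0].reshape(-1,2)
E
python3 - <<'E'
from h import *
print(robot.state())
for n in ['side','top','wrist']:
    im=snap(n,n+'0'); print(n, -np.array(im['R']).T@np.array(im['t']))
E
```

```text
pics
{'t': 0.0, 'q': array([ 1.30049857,  0.41795594, -0.01035088,  1.61417986,  0.00470676,
        1.11071499, -0.05296908]), 'joint_velocities': array([ 8.39121149e-04, -4.32121241e-04,  1.71492344e-04,  9.93286622e-05,
        8.17157436e-04,  1.91037540e-03,  5.92548363e-04]), 'joint_efforts': array([ 1.11625013e-03, -8.51243377e+01,  6.39098827e-01, -4.26004100e+01,
       -4.88529587e-02,  1.84887566e-02,  9.42081647e-05]), 'ee_pos': array([ 0.14168619, -0.60835427,  0.22383393]), 'tool_rot': array([-0.70240385, -0.08117542,  0.70255862, -0.08031673]), 'contact_force': array([-0.43589205,  0.1990418 , -0.16015452]), 'moment': array([-0.0384607 ,  0.02922796,  0.06418265]), 'finger_gap': 1.0001198929574844}
side [ 0.39224139 -0.9412741   0.98246002]
top [0.54414226 0.03826112 0.99976494]
wrist [ 0.22061795 -0.5906345   0.38468243]
```

View pics/side0.png

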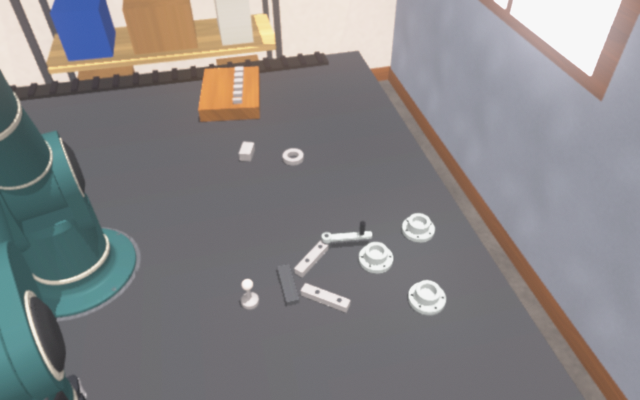

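View pics/top0.png

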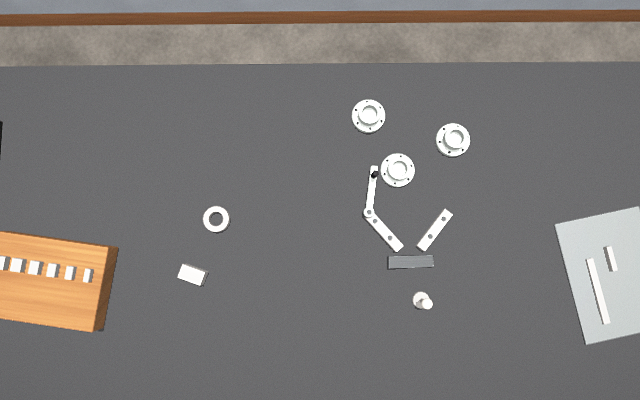

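View pics/wrist0.png

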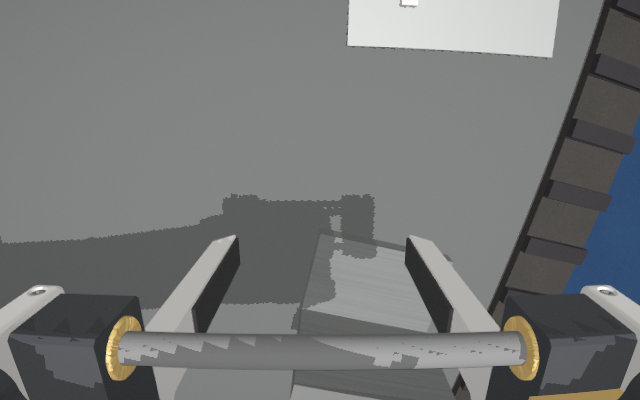

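```bash
python3 - <<'E'
from h import *
im=load('top0'); g=cv2.cvtColor(im['pixels'],cv2.COLOR_RGB2GRAY)
m=(g>120).astype(np.uint8)
cs,_=cv2.findContours(m,cv2.RETR_EXTERNAL,cv2.CHAIN_APPROX_NONE)
for c in cs:
    a=cv2.contourArea(c)
    if 100<a<3000 and c[:,0,1].min()>80:
        (u,v),(w,h),an=cv2.minAreaRect(c)
        P=onplane(im,[[u,v]],0.014)[0]
        print(a,(round(u),round(v)),round(w,1),round(h,1),round(an,1),P.round(4),'r',np.hypot(P[0],P[1]).round(3))
x=im['pixels'][80:320,320:500]
cv2.imwrite('pics/topc.png',cv2.cvtColor(cv2.resize(x,None,fx=2.5*1.0,fy=2.5,interpolation=cv2.INTER_CUBIC),cv2.COLOR_RGB2BGR))
print(im['R'])
E
```

```text
261.0 (422, 300) 21.0 17.1 9.5 [ 0.3918 -0.2038  0.014 ] r 0.442
418.0 (192, 274) 27.9 17.1 20.0 [0.4584 0.3575 0.014 ] r 0.581
480.0 (411, 261) 12.0 44.2 88.1 [ 0.4847 -0.1785  0.014 ] r 0.517
499.5 (434, 229) 11.5 47.5 37.2 [ 0.5625 -0.2383  0.014 ] r 0.611
535.5 (216, 219) 25.5 26.9 45.0 [0.5938 0.3023 0.014 ] r 0.666
767.5 (377, 210) 89.8 28.2 72.0 [ 0.6107 -0.0978  0.014 ] r 0.618
892.0 (397, 170) 33.0 34.0 90.0 [ 0.7126 -0.1502  0.014 ] r 0.728
883.0 (453, 140) 33.0 34.0 90.0 [ 0.7879 -0.2935  0.014 ] r 0.841
868.5 (368, 115) 33.2 33.2 45.0 [ 0.8517 -0.0803  0.014 ] r 0.855
[[-8.71441750e-03 -9.99962028e-01 -2.24947101e-05]
 [-9.95824647e-01  8.68040550e-03 -9.08731151e-02]
 [ 9.08698598e-02 -7.69505478e-04 -9.95862479e-01]]
```

View pics/topc.png

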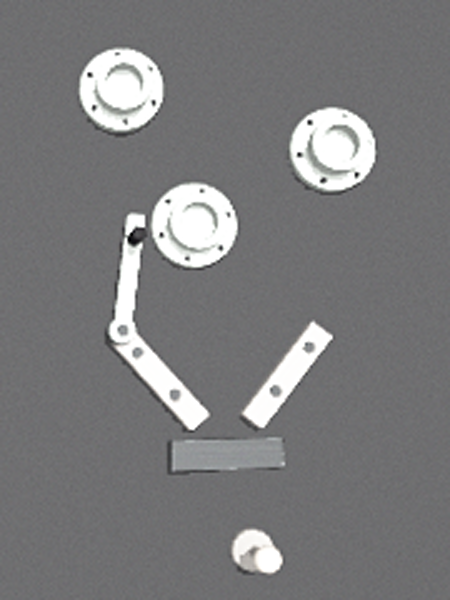

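```bash
python3 - <<'E'
from h import *
from scipy.spatial.transform import Rotation as Ro
print(Ro.from_quat(robot.state()['tool_rot']).as_matrix().round(3))
for n,box in [('top0',(350,500,150,320)),('side0',(230,400,215,320))]:
    im=load(n);u0,u1,v0,v1=box
    x=im['pixels'][v0:v1,u0:u1]; k=min(800/(u1-u0),600/(v1-v0))
    cv2.imwrite('pics/%s_c.png'%n,cv2.cvtColor(cv2.resize(x,None,fx=k,fy=k,interpolation=cv2.INTER_CUBIC),cv2.COLOR_RGB2BGR)); print(n,k)
E
```

```text
[[-0.     0.227 -0.974]
 [ 0.001 -0.974 -0.227]
 [-1.    -0.001  0.   ]]
top0 3.5294117647058822
side0 4.705882352941177
```

View pics/top0_c.png

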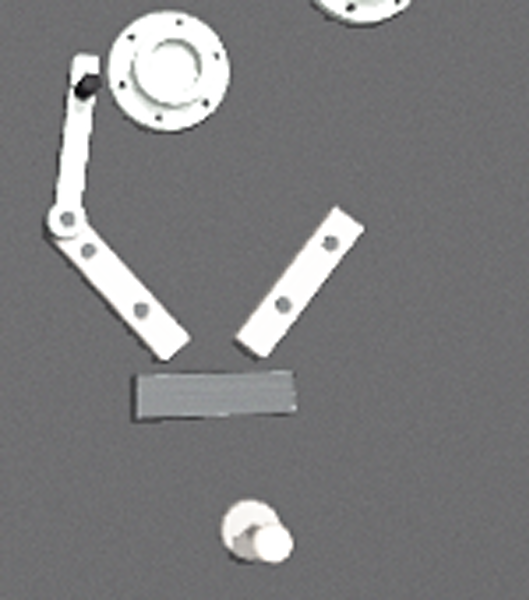

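View pics/side0_c.png

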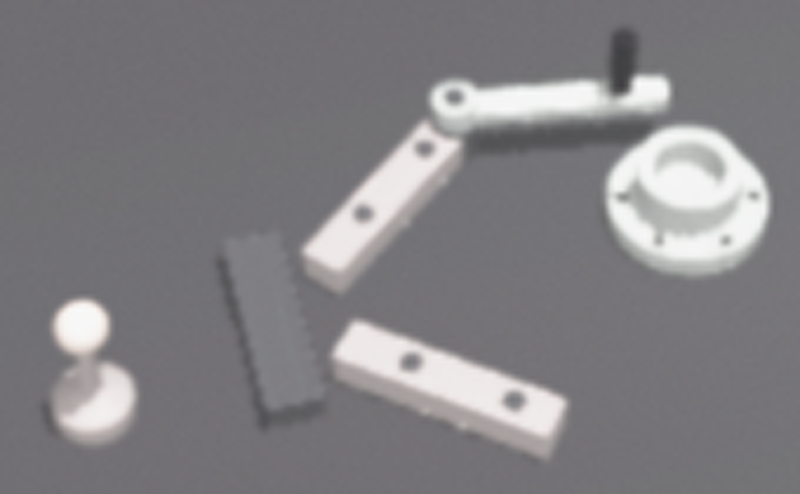

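```bash
python3 - <<'E'
from h import *
T=load('top0');S=load('side0')
def cT(p): return np.array(p,float)/3.5294+[350,150]-[.36,.36]
def cS(p): return np.array(p,float)/4.70588+[230,215]-[.4,.4]
T_=dict(R1=(330,243),R2=(284,305),L1=(88,250),L2=(141,310),piv=(67,219))
S_=dict(R1=(514,400),R2=(411,362),L1=(424,148),L2=(363,213),piv=(455,97))
def tri(pt,ps):
    A=[];b=[]
    for im,p in((T,pt),(S,ps)):
        c,d=ray(im,[p]);d=d[0]/np.linalg.norm(d);M=np.eye(3)-np.outer(d,d);A.append(M);b.append(M@c)
    return np.linalg.solve(sum(A),sum(b))
P={}
for k in T_:
    z=.034 if k=='piv' else .02
    a=onplane(T,[cT(T_[k])],z)[0];b=onplane(S,[cS(S_[k])],z)[0]
    P[k]=(a+b)/2; print(k,a.round(4),b.round(4),tri(cT(T_[k]),cS(S_[k])).round(4))
for k in P:P[k]=P[k][:2]
dR=P['R2']-P['R1'];dL=P['L2']-P['L1'];print('angle',np.degrees(np.arccos(dR@dL/np.linalg.norm(dR)/np.linalg.norm(dL))),np.linalg.norm(dR),np.linalg.norm(dL))
x=dR/np.linalg.norm(dR)+dL/np.linalg.norm(dL);x/=np.linalg.norm(x);y=np.array([-x[1],x[0]])
yy=(P['R1']+P['R2']-P['L1']-P['L2']);yy/=np.linalg.norm(yy)
print('yaw',np.degrees(np.arctan2(x[1],x[0])),np.degrees(np.arctan2(-yy[0],yy[1])))
# seat: distance 54mm inside each line
def seat(x):
    y=np.array([-x[1],x[0]]);nR=np.sin(np.radians(40))*x+np.cos(np.radians(40))*y;nL=np.sin(np.radians(40))*x-np.cos(np.radians(40))*y
    mR=(P['R1']+P['R2'])/2;mL=(P['L1']+P['L2'])/2
    return np.linalg.solve(np.array([nR,nL]),[nR@mR-.054,nL@mL-.054])
for xx in (x,np.array([yy[1],-yy[0]])):
    s=seat(xx);yv=np.array([-xx[1],xx[0]])
    print('seat',s,'pivot-based',P['piv']+.038*xx+.1*yv, 'piv in nest',(P['piv']-s)@xx,(P['piv']-s)@yv)
# knob top: top-pic & side-pic; foot
for nm,pt,ps in (('knobtop',(85,89),(625,36)),):
    print(nm,onplane(T,[cT(pt)],.076),onplane(S,[cS(ps)],.076),tri(cT(pt),cS(ps)))
# housing: ellipse of bore (z=.038) 
print('hubtop',onplane(T,[cT((167,68))],.038),onplane(S,[cS((690,163))],.038))
print('flange',onplane(T,[cT((169,71))],.014))
E
```

```text
R1 [ 0.5887 -0.2595  0.02  ] [ 0.5912 -0.2621  0.02  ] [ 0.5902 -0.2605  0.0178]
R2 [ 0.5459 -0.226   0.02  ] [ 0.5481 -0.228   0.02  ] [ 0.5471 -0.2267  0.0184]
L1 [ 0.5853 -0.0906  0.02  ] [ 0.5873 -0.0929  0.02  ] [ 0.5865 -0.0911  0.0181]
L2 [ 0.5433 -0.1266  0.02  ] [ 0.5459 -0.1292  0.02  ] [ 0.5448 -0.1272  0.0178]
piv [ 0.6061 -0.0748  0.034 ] [ 0.6092 -0.0736  0.034 ] [ 0.6074 -0.0748  0.0355]
angle 79.12202001446126 0.05464574993166396 0.055149215159827465
yaw -178.65498400992067 -178.70136735165337
seat [ 0.57102826 -0.17681694] pivot-based [ 0.57203317 -0.17503589] piv in nest -0.03904644047923258 -0.10175697469897947
seat [ 0.57102724 -0.17677471] pivot-based [ 0.57195153 -0.175007  ] piv in nest -0.038964112874984386 -0.10174630323084395
knobtop [[ 0.68976306 -0.08347737  0.076     ]] [[ 0.69732307 -0.09114149  0.076     ]] [ 0.6950638  -0.08512039  0.06957445]
hubtop [[ 0.70994844 -0.14555305  0.038     ]] [[ 0.7154923  -0.15268591  0.038     ]]
flange [[ 0.71192145 -0.15150323  0.014     ]]
```

```bash
cat > plan.py <<'E'
from h import *
from scipy.spatial.transform import Rotation as Ro
import sys
def plan(tx,ty,tz,yaw,n,show=8):
    s=robot.state();p=s['ee_pos'].copy();M=Ro.from_quat(s['tool_rot']).as_matrix()
    y0=np.degrees(np.arctan2(M[1,1],M[0,1]));dy=(yaw-y0+180)%360-180
    print('t',round(s['t'],2),'p',p.round(4),'yaw',y0.round(2),'tilt',np.degrees(np.arccos(-M[2,0])).round(2),'F',s['contact_force'].round(1),'gap',round(s['finger_gap'],3))
    st=(np.array([tx,ty,tz])-p)/n;print('step mm',(st*1e3).round(1),'turn/row',round(-dy/n,2))
    for i in range(min(n,show)):
        yy=np.radians(y0+dy*i/n);Y=np.array([np.cos(yy),np.sin(yy),0]);X=np.array([0,0,-1.]);Z=np.cross(X,Y)
        print([[round(-dy/n,1),0,0],[round(float(st@v),3) for v in(X,Y,Z)],-1])
if __name__=='__main__':
    a=[float(v) for v in sys.argv[1:]];plan(*a[:4],int(a[4]))
E
python3 plan.py 0.713 -0.150 0.15 1.3 18
```

```text
t 0.15 p [ 0.1417 -0.6084  0.224 ] yaw -76.89 tilt 0.06 F [-1.2  0.4 -0.8] gap 1.003
step mm [31.7 25.5 -4.1] turn/row -4.34
[[np.float64(-4.3), 0, 0], [0.004, -0.018, -0.037], -1]
[[np.float64(-4.3), 0, 0], [0.004, -0.015, -0.038], -1]
[[np.float64(-4.3), 0, 0], [0.004, -0.012, -0.039], -1]
[[np.float64(-4.3), 0, 0], [0.004, -0.009, -0.04], -1]
[[np.float64(-4.3), 0, 0], [0.004, -0.006, -0.04], -1]
[[np.float64(-4.3), 0, 0], [0.004, -0.003, -0.041], -1]
[[np.float64(-4.3), 0, 0], [0.004, 0.0, -0.041], -1]
[[np.float64(-4.3), 0, 0], [0.004, 0.003, -0.041], -1]
```

Three things could be taken for the housing. In the top view they are at (397,170) with r = 0.728 m, (453,140) with r = 0.841 m and (368,115) with r = 0.855 m. I take the first, which is nearest the base. The close crop shows its flange, six holes and hub next to the keeper knob. The crop also shows the V opening towards world +x, with the keeper open at about 1.4 rad.

Call:
apply_moves(
  motion=[
    [[-4.3,0,0],[0.0,-0.018,-0.037],-1],
    [[-4.3,0,0],[0.0,-0.015,-0.038],-1],
    [[-4.3,0,0],[0.0,-0.012,-0.039],-1],
    [[-4.3,0,0],[0.0,-0.009,-0.04],-1],
    [[-4.3,0,0],[0.0,-0.006,-0.04],-1],
    [[-4.3,0,0],[0.0,-0.003,-0.041],-1],
    [[-4.3,0,0],[0.0,0.0,-0.041],-1],
    [[-4.3,0,0],[0.0,0.003,-0.041],-1],
  ],
  squeeze=5,
)

```text
t: 0.82
ee_pos: [0.3933, -0.4006, 0.2214]
tool_rot: [-0.644, -0.289, 0.648, -0.287]
contact_force: [0.5, -1.8, 0.2]
finger_gap: 1.0
```

```bash
python3 plan.py 0.713 -0.150 0.18 1.3 13
```

```text
t 0.82 p [ 0.3933 -0.4006  0.2214] yaw -41.98 tilt 0.3 F [ 0.5 -1.8  0.2] gap 1.0
step mm [24.6 19.3 -3.2] turn/row -3.33
[[np.float64(-3.3), 0, 0], [0.003, 0.005, -0.031], -1]
[[np.float64(-3.3), 0, 0], [0.003, 0.007, -0.03], -1]
[[np.float64(-3.3), 0, 0], [0.003, 0.009, -0.03], -1]
[[np.float64(-3.3), 0, 0], [0.003, 0.011, -0.029], -1]
[[np.float64(-3.3), 0, 0], [0.003, 0.012, -0.029], -1]
[[np.float64(-3.3), 0, 0], [0.003, 0.014, -0.028], -1]
[[np.float64(-3.3), 0, 0], [0.003, 0.016, -0.027], -1]
[[np.float64(-3.3), 0, 0], [0.003, 0.017, -0.026], -1]
```

Call:
apply_moves(
  motion=[
    [[-5.5,0,0],[0.003,0.006,-0.039],-1],
    [[-5.5,0,0],[0.003,0.009,-0.038],-1],
    [[-5.5,0,0],[0.003,0.013,-0.037],-1],
    [[-5.5,0,0],[0.003,0.017,-0.036],-1],
    [[-5.5,0,0],[0.003,0.02,-0.034],-1],
    [[-5.5,0,0],[0.003,0.023,-0.032],-1],
    [[-5.5,0,0],[0.003,0.025,-0.03],-1],
    [[-5,0,0],[0.003,0.028,-0.027],-1],
  ],
)

```text
t: 1.48
ee_pos: [0.6407, -0.1833, 0.1957]
tool_rot: [0.483, 0.516, -0.485, 0.514]
contact_force: [0.1, -0.5, -0.1]
finger_gap: 1.0
```

```bash
python3 plan.py 0.713 -0.150 0.16 1.3 4
```

```text
t 1.48 p [ 0.6407 -0.1833  0.1957] yaw 3.59 tilt 0.27 F [ 0.1 -0.5 -0.1] gap 1.0
step mm [18.1  8.3 -8.9] turn/row 0.57
[[np.float64(0.6), 0, 0], [0.009, 0.019, -0.007], -1]
[[np.float64(0.6), 0, 0], [0.009, 0.018, -0.007], -1]
[[np.float64(0.6), 0, 0], [0.009, 0.018, -0.008], -1]
[[np.float64(0.6), 0, 0], [0.009, 0.018, -0.008], -1]
```

Call:
apply_moves(
  motion=[
    [[0.6,0,0],[0.009,0.019,-0.007],-1],
    [[0.6,0,0],[0.009,0.018,-0.007],-1],
    [[0.6,0,0],[0.009,0.018,-0.008],-1],
    [[0.6,0,0],[0.009,0.018,-0.008],-1],
    [[0,0,0],[0,0.002,-0.002],-1],
  ],
)

```text
t: 1.9
ee_pos: [0.7206, -0.1354, 0.1549]
tool_rot: [0.491, 0.511, -0.491, 0.506]
contact_force: [0.1, 0.4, -0.5]
finger_gap: 1.001
```

```bash
python3 plan.py 0.713 -0.150 0.042 1.3 4; python3 -c "
from h import *
for n in ('wrist','top'): snap(n,n+'1')"
```

```text
t 1.9 p [ 0.7206 -0.1354  0.1549] yaw 2.05 tilt 0.42 F [ 0.1  0.4 -0.5] gap 1.001
step mm [ -1.9  -3.7 -28.2] turn/row 0.19
[[np.float64(0.2), 0, 0], [0.028, -0.002, 0.004], -1]
[[np.float64(0.2), 0, 0], [0.028, -0.002, 0.004], -1]
[[np.float64(0.2), 0, 0], [0.028, -0.002, 0.004], -1]
[[np.float64(0.2), 0, 0], [0.028, -0.002, 0.004], -1]
```

View pics/wrist1.png

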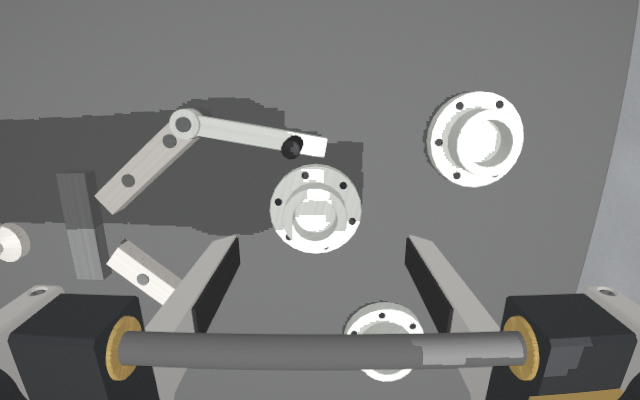

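View pics/top1.png

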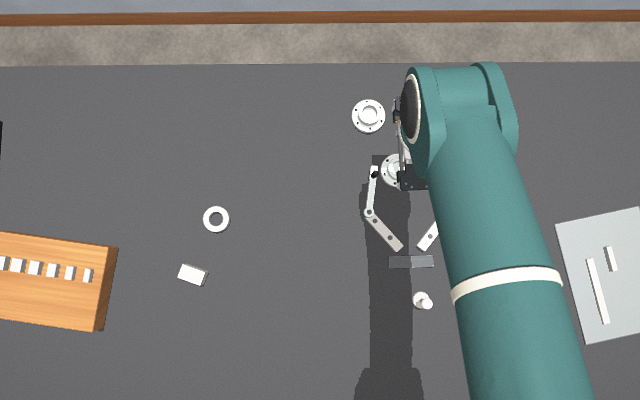

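The wrist view shows the housing hub at (316,213), centred between the jaws. The knob is at (292,147), the pivot at (184,124) and the rail screws are at the left. I'll use this nearer view to refine the housing and nest positions.

```bash
python3 - <<'E'
from h import *
W=load('wrist1');g=cv2.cvtColor(W['pixels'],cv2.COLOR_RGB2GRAY)
print('cam',-W['R'].T@W['t'])
m=(g>130).astype(np.uint8)
cs,_=cv2.findContours(m,cv2.RETR_EXTERNAL,cv2.CHAIN_APPROX_NONE)
for c in cs:
    a=cv2.contourArea(c)
    if a>2000:
        (u,v),ax,an=cv2.fitEllipse(c); print(a,(u,v),ax)
# dark spots
for nm,(u,v),z,r in [('L2',(128,181),.02,8),('L1',(170,141),.02,8),('R2',(143,280),.02,8),('piv',(184,124),.034,9)]:
    s=g[v-r:v+r+1,u-r:u+r+1].astype(float); w=np.clip(np.percentile(s,70)*.85-s,0,None)
    yy,xx=np.mgrid[-r:r+1,-r:r+1];w[xx**2+yy**2>r*r]=0
    q=(u+(w*xx).sum()/w.sum(),v+(w*yy).sum()/w.sum());print(nm,np.round(q,1),onplane(W,[q],z)[0].round(4))
print('flange c',onplane(W,[(315.5,208.5)],.014)[0])
print('hub',onplane(W,[(315.5,214.5)],.038)[0])
print('knob',onplane(W,[(293,146)],.076)[0])
for P,l in (((.713,-.150,.014),'f'),((.693,-.087,.076),'k')): print(l,proj(W,[P]))
x=W['pixels'][100:300,90:390]
cv2.imwrite('pics/w1c.png',cv2.cvtColor(cv2.resize(x,None,fx=2.6,fy=2.6,interpolation=cv2.INTER_CUBIC),cv2.COLOR_RGB2BGR))
E
```

```text
cam [ 0.71835072 -0.05520497  0.31606023]
2739.0 (456.2887268066406, 295.1630554199219) (36.836483001708984, 132.74917602539062)
5022.5 (170.46788024902344, 273.9691162109375) (103.12178039550781, 118.97004699707031)
6378.0 (315.27923583984375, 208.6781768798828) (89.08726501464844, 91.1943359375)
6175.5 (220.85125732421875, 185.1270751953125) (130.54917907714844, 218.87550354003906)
7272.0 (475.2372131347656, 138.52003479003906) (92.9527359008789, 99.69131469726562)
10117.0 (610.9476928710938, 257.4500732421875) (82.26641082763672, 426.901611328125)
L2 [127.8 180.2] [ 0.5445 -0.127   0.02  ]
L1 [169.3 140.7] [ 0.586  -0.0907  0.02  ]
R2 [142.6 278.7] [ 0.547  -0.2258  0.02  ]
piv [182.9 124.2] [ 0.6046 -0.0753  0.034 ]
flange c [ 0.7141799  -0.14896498  0.014     ]
hub [ 0.71467516 -0.14681763  0.038     ]
knob [ 0.69806915 -0.08509672  0.076     ]
f [[314.17457124 209.53471551]]
k [[285.65802806 148.49482113]]
```

View pics/w1c.png

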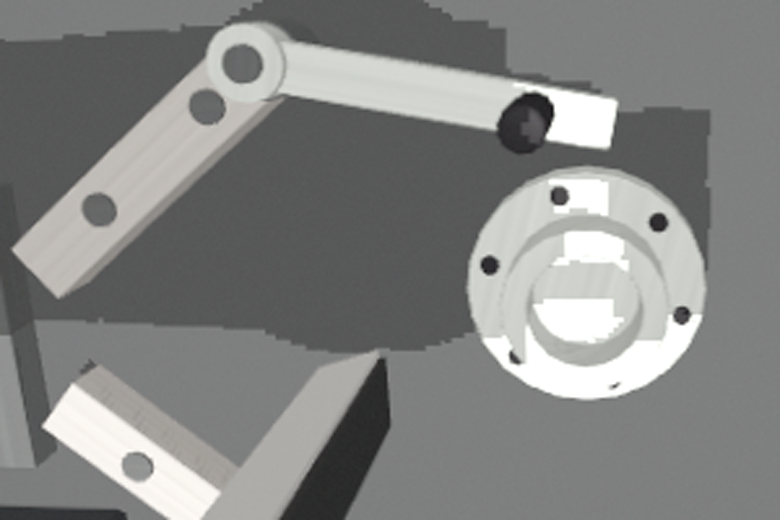

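Call:
apply_moves(
  motion=[
    [[0.3,0,0],[0,-0.005,0.01],-1],
    [[0.3,0,0],[0.01,-0.001,0.003],-1],
    [[0,0,0],[0.02,0,0],-1],
    [[0,0,0],[0.02,0,0],-1],
    [[0,0,0],[0.006,0,0],-1],
    [[0,0,0],[0,0,0],-1],
  ],
)

```text
t: 2.5
ee_pos: [0.7099, -0.16, 0.101]
tool_rot: [0.495, 0.504, -0.497, 0.504]
contact_force: [-0.2, -0.8, -0.8]
finger_gap: 1.002
```

```bash
python3 plan.py 0.714 -0.149 0.043 1.3 2
```

```text
t 2.5 p [ 0.7099 -0.16    0.101 ] yaw 0.92 tilt 0.15 F [-0.2 -0.8 -0.8] gap 1.002
step mm [  2.1   5.5 -29. ] turn/row -0.19
[[np.float64(-0.2), 0, 0], [0.029, 0.002, -0.005], -1]
[[np.float64(-0.2), 0, 0], [0.029, 0.002, -0.005], -1]
```

Call:
apply_moves(
  motion=[
    [[0,0,0],[0.005,0.003,-0.008],-1],
    [[0,0,0],[0.01,0,0],-1],
    [[0,0,0],[0.015,0,0],-1],
    [[0,0,0],[0.01,0,0],-1],
    [[0,0,0],[0.0,0,0],-1],
  ],
)

```text
t: 2.92
ee_pos: [0.7132, -0.153, 0.0601]
tool_rot: [0.496, 0.502, -0.497, 0.504]
contact_force: [-0.4, -0.2, -0.6]
finger_gap: 1.0
```

```bash
python3 plan.py 0.714 -0.149 0.043 1.3 2
```

```text
t 2.92 p [ 0.7132 -0.153   0.0601] yaw 0.8 tilt 0.18 F [-0.4 -0.2 -0.6] gap 1.0
step mm [ 0.4  2.  -8.5] turn/row -0.25
[[np.float64(-0.2), 0, 0], [0.009, 0.0, -0.002], -1]
[[np.float64(-0.2), 0, 0], [0.009, 0.0, -0.002], -1]
```

Call:
apply_moves(
  motion=[
    [[0,0,0],[0.009,0,-0.003],-1],
    [[0,0,0],[0.007,0,0],-1],
    [[0,0,0],[0.0,0,0],-0.1],
    [[0,0,0],[0.0,0,0],0],
    [[0,0,0],[0.0,0,0],0.2],
    [[0,0,0],[0.0,0,0],0.2],
    [[0,0,0],[0.0,0,0],0.2],
    [[0,0,0],[0.0,0,0],0.2],
  ],
  squeeze=5,
)

```text
t: 3.58
ee_pos: [0.7137, -0.1494, 0.0426]
tool_rot: [0.496, 0.503, -0.497, 0.505]
contact_force: [4.5, -0.7, -1.3]
finger_gap: 0.609
```

```bash
python3 plan.py 0.5715 -0.1765 0.043 1.3 8; python3 -c "
from h import *
for n in ('wrist','side'): snap(n,n+'2')"
```

```text
t 3.58 p [ 0.7137 -0.1494  0.0426] yaw 0.83 tilt 0.18 F [ 4.5 -0.7 -1.3] gap 0.609
step mm [-17.8  -3.4   0. ] turn/row -0.06
[[np.float64(-0.1), 0, 0], [-0.0, -0.018, 0.003], -1]
[[np.float64(-0.1), 0, 0], [-0.0, -0.018, 0.003], -1]
[[np.float64(-0.1), 0, 0], [-0.0, -0.018, 0.003], -1]
[[np.float64(-0.1), 0, 0], [-0.0, -0.018, 0.003], -1]
[[np.float64(-0.1), 0, 0], [-0.0, -0.018, 0.003], -1]
[[np.float64(-0.1), 0, 0], [-0.0, -0.018, 0.003], -1]
[[np.float64(-0.1), 0, 0], [-0.0, -0.018, 0.003], -1]
[[np.float64(-0.1), 0, 0], [-0.0, -0.018, 0.003], -1]
```

View pics/wrist2.png

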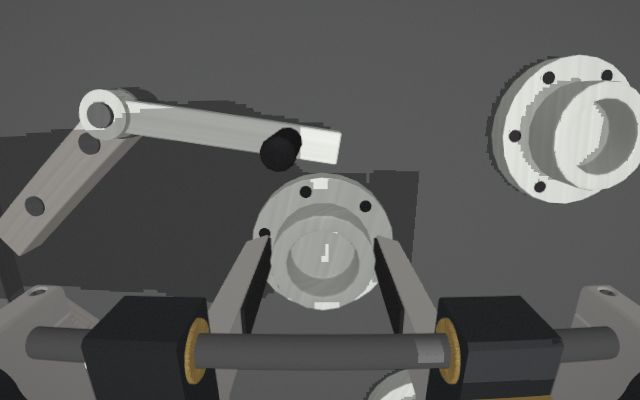

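View pics/side2.png

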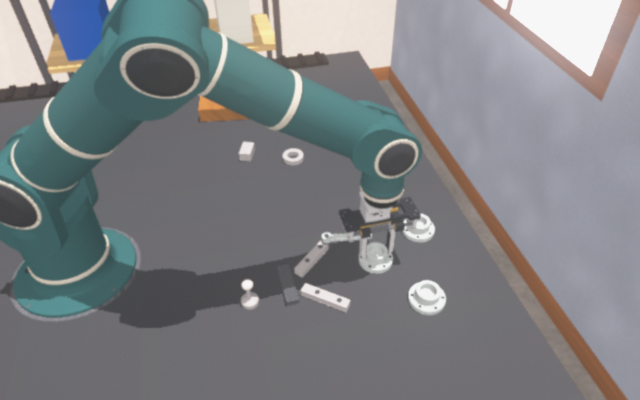

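The jaws hold the hub at a 57 mm opening, with the hub at (322,250) in the wrist view. Next I drag it towards the V.

Call:
apply_moves(
  motion=[
    [[0,0,0],[0,-0.008,0.002],0.2],
    [[0,0,0],[0,-0.012,0.003],0.2],
    [[0,0,0],[0,-0.014,0.003],0.2],
    [[0,0,0],[0,-0.014,0.003],0.2],
    [[0,0,0],[0,-0.014,0.003],0.2],
    [[0,0,0],[0,-0.012,0.003],0.2],
    [[0,0,0],[0,-0.008,0.002],0.2],
    [[0,0,0],[0,-0.004,0.001],0.2],
  ],
)

```text
t: 4.35
ee_pos: [0.6231, -0.1709, 0.0428]
tool_rot: [0.497, 0.502, -0.495, 0.506]
contact_force: [1.1, -0.4, -3.5]
finger_gap: 0.602
```

```bash
python3 plan.py 0.5715 -0.1765 0.043 1.3 4
```

```text
t 4.35 p [ 0.6231 -0.1709  0.0428] yaw 0.88 tilt 0.32 F [ 1.1 -0.4 -3.5] gap 0.602
step mm [-12.9  -1.4   0.1] turn/row -0.1
[[np.float64(-0.1), 0, 0], [-0.0, -0.013, 0.001], -1]
[[np.float64(-0.1), 0, 0], [-0.0, -0.013, 0.001], -1]
[[np.float64(-0.1), 0, 0], [-0.0, -0.013, 0.001], -1]
[[np.float64(-0.1), 0, 0], [-0.0, -0.013, 0.001], -1]
```

Call:
apply_moves(
  motion=[
    [[0,0,0],[0,-0.01,0.001],0.2],
    [[0,0,0],[0,-0.01,0.001],0.2],
    [[0,0,0],[0,-0.009,0.001],0.2],
    [[0,0,0],[0,-0.007,0.001],0.2],
    [[0,0,0],[0,-0.003,0.0],0.2],
    [[0,0,0],[0,0,0],0.2],
  ],
)

```text
t: 4.85
ee_pos: [0.5815, -0.1762, 0.0428]
tool_rot: [0.497, 0.502, -0.495, 0.506]
contact_force: [1.1, 0.4, -3.0]
finger_gap: 0.602
```

```bash
python3 plan.py 0.5715 -0.1765 0.043 1.3 2; python3 -c "
from h import *
for n in ('wrist','side'): snap(n,n+'3')"
```

```text
t 4.85 p [ 0.5815 -0.1762  0.0428] yaw 0.85 tilt 0.37 F [ 1.1  0.4 -3. ] gap 0.602
step mm [-5.  -0.1  0.1] turn/row -0.23
[[np.float64(-0.2), 0, 0], [-0.0, -0.005, 0.0], -1]
[[np.float64(-0.2), 0, 0], [-0.0, -0.005, 0.0], -1]
```

View pics/wrist3.png

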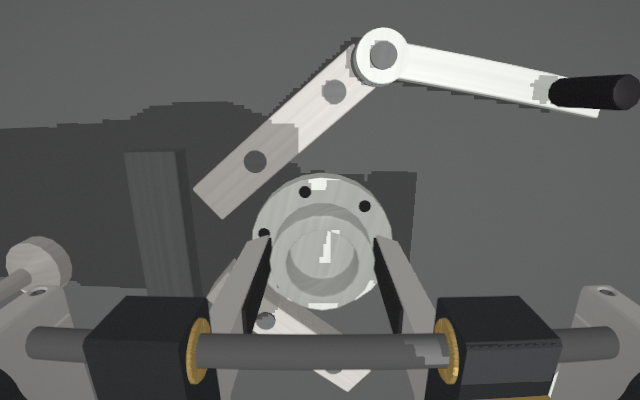

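The flange at (322,240) is close to the left rail but not yet touching it. I'll push on in small steps and watch the force.

Call:
apply_moves(
  motion=[
    [[0,0,0],[0,-0.004,0],0.2],
    [[0,0,0],[0,-0.004,0],0.2],
    [[0,0,0],[0,-0.002,0],0.2],
  ],
)

```text
t: 5.2
ee_pos: [0.5735, -0.1756, 0.043]
tool_rot: [0.498, 0.501, -0.494, 0.507]
contact_force: [7.3, 2.4, -1.6]
finger_gap: 0.602
```

Call:
apply_moves(
  motion=[
    [[0,0,0],[0,-0.002,0],0.2],
    [[0,0,0],[0,-0.002,0],0.2],
  ],
)

```text
t: 5.37
ee_pos: [0.572, -0.1742, 0.0441]
tool_rot: [0.499, 0.501, -0.492, 0.508]
contact_force: [6.9, 1.8, -1.7]
finger_gap: 0.602
```

Call:
apply_moves(
  motion=[
    [[0,0,0],[0,-0.002,0],0.2],
  ],
)

```text
t: 5.45
ee_pos: [0.5713, -0.1735, 0.0447]
tool_rot: [0.5, 0.5, -0.491, 0.509]
contact_force: [6.2, 2.5, -2.1]
finger_gap: 0.603
```

```bash
python3 - <<'E'
from h import *
from scipy.spatial.transform import Rotation as Ro
s=robot.state();M=Ro.from_quat(s['tool_rot']).as_matrix();print(M.round(4),s['contact_force'],s['moment'])
c,sn=np.cos(np.radians(1)),np.sin(np.radians(1))
D=np.array([[0,c,-sn],[0,sn,c],[-1,0,0]]);D[:,2]=np.cross(D[:,0],D[:,1]);print('corr rotvec tool deg',np.degrees(Ro.from_matrix(M.T@D).as_rotvec()))
E
```

```text
[[ 1.790e-02  9.997e-01  1.870e-02]
 [-1.000e-04  1.880e-02 -9.998e-01]
 [-9.998e-01  1.790e-02  4.000e-04]] [ 6.2425886   2.50750719 -2.12573386] [ 0.5875455  -1.68456941  0.10980422]
corr rotvec tool deg [ 0.07456883  0.0235651  -1.02703246]
```

Call:
apply_moves(
  motion=[
    [[0,0,-0.7],[0.001,-0.001,-0.001],0.2],
    [[0,0,-0.7],[0.001,-0.001,0],0.2],
    [[0,0,-0.3],[0.001,-0.001,0],0.2],
  ],
)

```text
t: 5.7
ee_pos: [0.5711, -0.1719, 0.0434]
tool_rot: [0.493, 0.506, -0.497, 0.504]
contact_force: [7.5, -0.8, 0.9]
finger_gap: 0.6
```

```bash
python3 plan.py 0.5715 -0.1765 0.043 1.3 1; python3 -c "
from h import *
for n in ('wrist','side'): snap(n,n+'4')"
```

```text
t 5.7 p [ 0.5711 -0.1719  0.0434] yaw 1.15 tilt 0.35 F [ 7.5 -0.8  0.9] gap 0.6
step mm [ 0.4 -4.6 -0.4] turn/row -0.15
[[np.float64(-0.2), 0, 0], [0.0, 0.0, 0.005], -1]
```

View pics/wrist4.png

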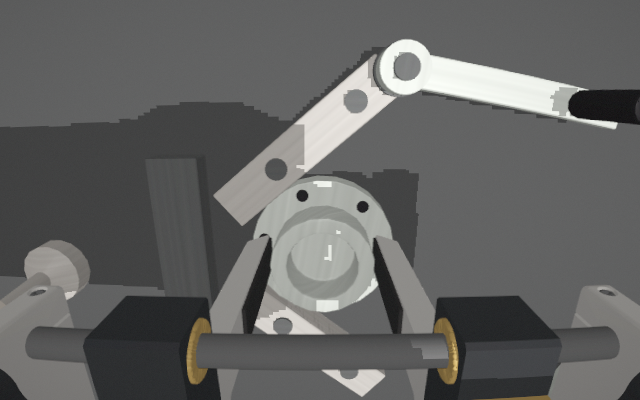

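```bash
python3 - <<'E'
from h import *
W=load('wrist4')
x=W['pixels'][30:400,130:480]
cv2.imwrite('pics/w4c.png',cv2.cvtColor(cv2.resize(x,None,fx=1.6,fy=1.6,interpolation=cv2.INTER_CUBIC),cv2.COLOR_RGB2BGR))
S=load('side4')
x=S['pixels'][200:330,220:420]
cv2.imwrite('pics/s4c.png',cv2.cvtColor(cv2.resize(x,None,fx=4,fy=4,interpolation=cv2.INTER_CUBIC),cv2.COLOR_RGB2BGR))
E
```

```text
(no output)
```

View pics/w4c.png

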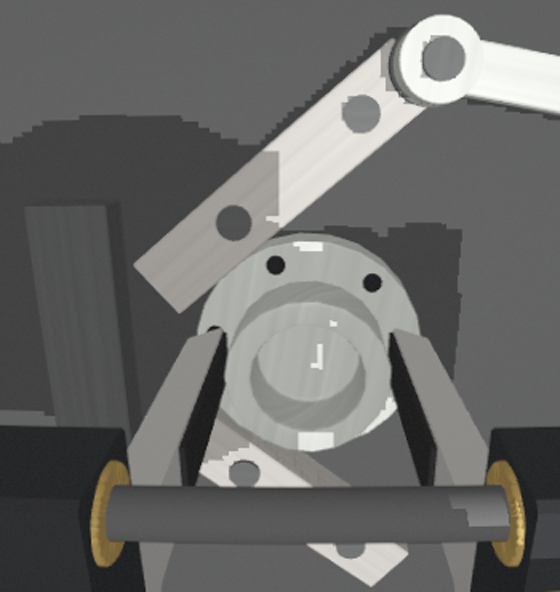

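View pics/s4c.png

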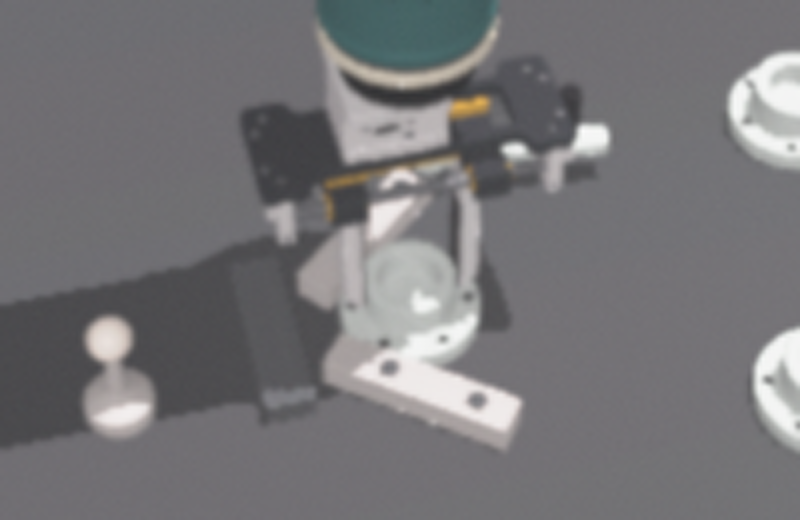

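```bash
cat > rel.py <<'E'
from h import *
def go(W,cr,fl,off,k,P=None,verbose=True):
    q=lambda p:np.array(p,float)/k+off-(.5-.5/k)
    X={n:onplane(W,[q(p)],.034 if n=='piv' else .02)[0][:2] for n,p in cr.items()}
    for n in X: print(n,X[n].round(4))
    F=np.array([onplane(W,[q(p)],.014)[0][:2] for p in fl])
    A=np.c_[2*F,np.ones(len(F))];s=np.linalg.lstsq(A,(F**2).sum(1),rcond=None)[0];c=s[:2];r=np.sqrt(s[2]+c@c)
    # fixed radius 42
    from scipy.optimize import least_squares
    c2=least_squares(lambda c:np.linalg.norm(F-c,axis=1)-.042,c).x
    print('flange free',c.round(4),'r',r.round(4),'fixed r',c2.round(4))
    yaw=np.radians(-178.7);x=np.array([np.cos(yaw),np.sin(yaw)]);y=np.array([-x[1],x[0]]);s4,c4=np.sin(np.radians(40)),np.cos(np.radians(40))
    nR=s4*x+c4*y;nL=s4*x-c4*y
    for n in X:
        if n!='piv':
            nn=nR if n[0]=='R' else nL
            print(n,'dist centreline->flange centre (54=touch)',((X[n]-c2)@nn*1e3).round(2))
    print('pivot in nest from flange c (-38,-100):',((X['piv']-c2)@x*1e3).round(1),((X['piv']-c2)@y*1e3).round(1))
E
python3 - <<'E'
from rel import *
W=load('wrist4')
go(W,dict(L1=(361,114),L2=(234,222),R2=(244,473),piv=(444,58)),[(308,233),(265,243),(222,274),(205,300),(198,330),(350,241),(395,276),(410,302),(420,335),(308,452),(280,449)],np.array([130,30]),1.6)
E
```

```text
L1 [ 0.5862 -0.0907]
L2 [ 0.5449 -0.1269]
R2 [ 0.5469 -0.2263]
piv [ 0.6086 -0.0741]
flange free [ 0.5709 -0.1762] r 0.0431 fixed r [ 0.5708 -0.1755]
L1 dist centreline->flange centre (54=touch) 53.53
L2 dist centreline->flange centre (54=touch) 53.61
R2 dist centreline->flange centre (54=touch) 54.56
pivot in nest from flange c (-38,-100): -40.1 -100.5
```

Measured in this one view, the flange is 53.5 and 54.6 mm from the rail centre lines, against 54 mm at contact. The pivot sits at (-40,-100), against (-38,-100), so the housing is home. I'll release it and lift.

Call:
apply_moves(
  motion=[
    [[0,0,0],[0,0,0],-0.3],
    [[0,0,0],[0,0,0],-0.5],
    [[0,0,0],[0,0,0],-0.7],
    [[0,0,0],[-0.01,0,0],-0.7],
    [[0,0,0],[-0.03,0,0],-0.7],
    [[0,0,0],[-0.035,0,0],-0.7],
    [[0,0,0],[-0.02,0,0],-0.7],
  ],
)

```text
t: 6.38
ee_pos: [0.5679, -0.1709, 0.1382]
tool_rot: [0.491, 0.51, -0.499, 0.5]
contact_force: [0.1, -0.5, 1.0]
finger_gap: 0.848
```

```bash
python3 plan.py 0.698 -0.086 0.14 1.3 6; python3 -c "
from h import *
for n in ('wrist','side'): snap(n,n+'5')"
```

```text
t 6.38 p [ 0.5679 -0.1709  0.1382] yaw 1.18 tilt 1.02 F [ 0.1 -0.5  1. ] gap 0.848
step mm [21.7 14.2  0.3] turn/row -0.02
[[np.float64(-0.0), 0, 0], [-0.0, 0.022, -0.014], -1]
[[np.float64(-0.0), 0, 0], [-0.0, 0.022, -0.014], -1]
[[np.float64(-0.0), 0, 0], [-0.0, 0.022, -0.014], -1]
[[np.float64(-0.0), 0, 0], [-0.0, 0.022, -0.014], -1]
[[np.float64(-0.0), 0, 0], [-0.0, 0.022, -0.014], -1]
[[np.float64(-0.0), 0, 0], [-0.0, 0.022, -0.014], -1]
```

View pics/wrist5.png

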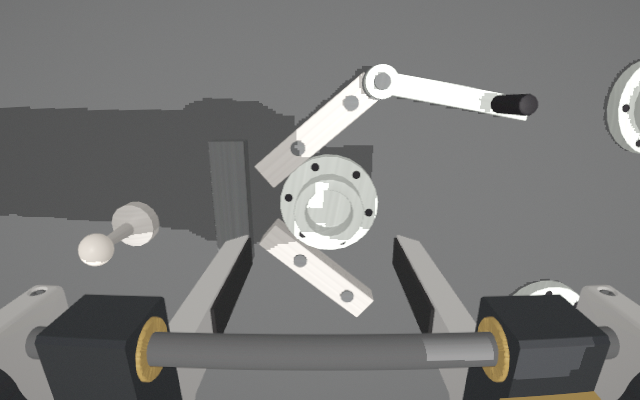

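```bash
python3 - <<'E'
from rel import *
W=load('wrist5')
x=W['pixels'][50:330,230:560]
cv2.imwrite('pics/w5c.png',cv2.cvtColor(cv2.resize(x,None,fx=2,fy=2,interpolation=cv2.INTER_CUBIC),cv2.COLOR_RGB2BGR))
go(W,dict(L1=(351,102),L2=(298,148),R2=(300.5,261),R1=(347,296),piv=(382,81)),[(281,202),(286,180),(377,197),(372,178),(329,248.5),(300,240),(360,238)],np.array([0,0]),1.)
print(onplane(W,[(529,104)],.076))
E
```

```text
L1 [ 0.5865 -0.09  ]
L2 [ 0.5454 -0.1269]
R2 [ 0.5478 -0.2267]
R1 [ 0.5904 -0.2608]
piv [ 0.6077 -0.0745]
flange free [ 0.5717 -0.1748] r 0.0419 fixed r [ 0.5717 -0.1748]
L1 dist centreline->flange centre (54=touch) 53.88
L2 dist centreline->flange centre (54=touch) 53.35
R2 dist centreline->flange centre (54=touch) 55.51
R1 dist centreline->flange centre (54=touch) 55.42
pivot in nest from flange c (-38,-100): -38.3 -99.4
[[ 0.69654796 -0.0871352   0.076     ]]
```

View pics/w5c.png

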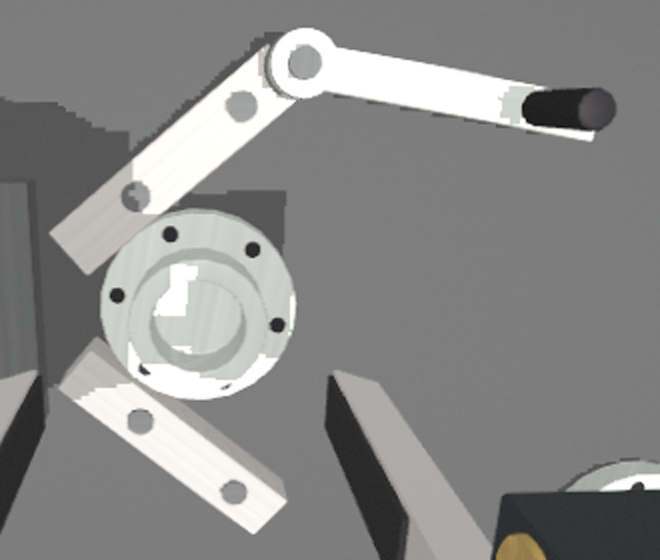

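The housing is home to about 1 mm, and the knob tip at (529,104) gives (0.697,-0.087). Next I go over the knob.

Call:
apply_moves(
  motion=[
    [[0,0,0],[0,0.015,-0.01],-0.5],
    [[0,0,0],[0,0.03,-0.02],-0.5],
    [[0,0,0],[0,0.03,-0.02],-0.5],
    [[0,0,0],[0,0.025,-0.016],-0.5],
    [[0,0,0],[0,0.012,-0.008],-0.5],
    [[0,0,0],[0,0,0],-0.5],
    [[0,0,0],[0,0,0],-0.5],
  ],
)

```text
t: 7.07
ee_pos: [0.681, -0.0943, 0.1372]
tool_rot: [0.491, 0.508, -0.501, 0.5]
contact_force: [0.2, -0.7, 0.3]
finger_gap: 0.748
```

```bash
python3 plan.py 0.697 -0.087 0.064 1.3 2; python3 -c "
from h import *
for n in ('wrist',): snap(n,n+'6')"
```

```text
t 7.07 p [ 0.681  -0.0943  0.1372] yaw 0.91 tilt 1.05 F [ 0.2 -0.7  0.3] gap 0.748
step mm [  8.    3.7 -36.6] turn/row -0.2
[[np.float64(-0.2), 0, 0], [0.037, 0.008, -0.004], -1]
[[np.float64(-0.2), 0, 0], [0.037, 0.008, -0.004], -1]
```

View pics/wrist6.png

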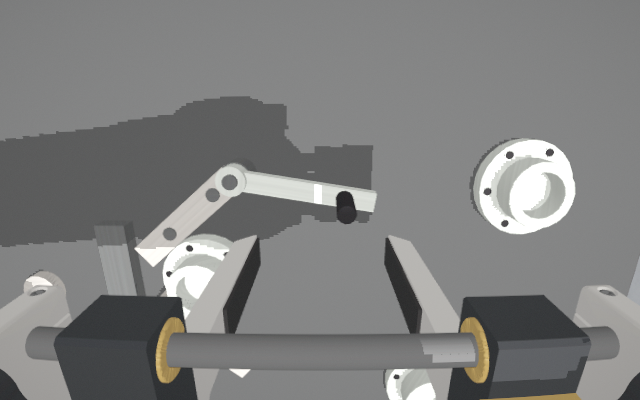

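```bash
python3 - <<'E'
from h import *
W=load('wrist6'); print(onplane(W,[(347,213)],.076), onplane(W,[(345,193)],.034), proj(W,[[.681,-.0943,.076]]))
E
```

```text
[[ 0.69635587 -0.08618386  0.076     ]] [[ 0.69684992 -0.0834426   0.034     ]] [[323.99659507 223.85952685]]
```

Knob confirmed at (0.6965,-0.086). I'll move over it and descend.

Call:
apply_moves(
  motion=[
    [[0,0,0],[0,0.01,-0.006],-0.5],
    [[0,0,0],[0.01,0.006,-0.003],-0.5],
    [[0,0,0],[0.02,0,0],-0.5],
    [[0,0,0],[0.02,0,0],-0.5],
    [[0,0,0],[0.01,0,0],-0.5],
    [[0,0,0],[0.003,0,0],-0.5],
    [[0,0,0],[0,0,0],-0.5],
  ],
)

```text
t: 7.7
ee_pos: [0.6915, -0.0917, 0.0698]
tool_rot: [0.491, 0.507, -0.504, 0.498]
contact_force: [-0.2, 0.8, -0.0]
finger_gap: 0.749
```

```bash
python3 plan.py 0.6965 -0.086 0.064 1.3 2; python3 -c "
from h import *
for n in ('wrist',): snap(n,n+'7')"
```

```text
t 7.7 p [ 0.6915 -0.0917  0.0698] yaw 0.56 tilt 1.22 F [-0.2  0.8 -0. ] gap 0.749
step mm [ 2.5  2.8 -2.9] turn/row -0.37
[[np.float64(-0.4), 0, 0], [0.003, 0.003, -0.003], -1]
[[np.float64(-0.4), 0, 0], [0.003, 0.003, -0.003], -1]
```

View pics/wrist7.png

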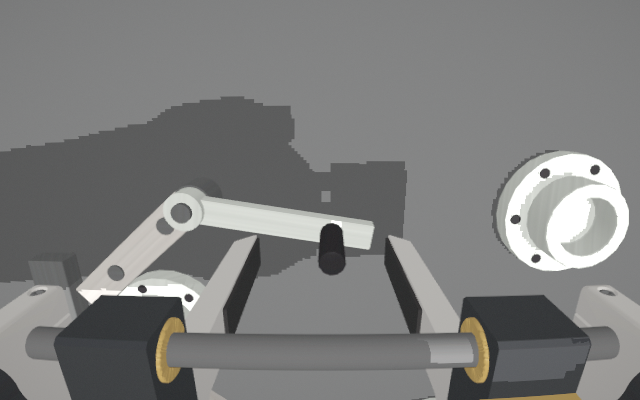

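The knob, top at (332,263), stands between the jaws. I'll centre the jaws on it and close.

Call:
apply_moves(
  motion=[
    [[0,0,0],[0.004,0.005,-0.006],-0.5],
    [[0,0,0],[0.002,0.001,-0.002],-0.5],
    [[0,0,0],[0,0,0],0.6],
    [[0,0,0],[0,0,0],1],
    [[0,0,0],[0,0,0],1],
    [[0,0,0],[0,0,0],1],
    [[0,0,0],[0,0,0],1],
    [[0,0,0],[0,0,0],1],
  ],
  squeeze=12,
)

```text
t: 8.42
ee_pos: [0.6999, -0.083, 0.0675]
tool_rot: [0.492, 0.505, -0.503, 0.5]
contact_force: [0.8, -0.2, 0.4]
finger_gap: 0.362
```

```bash
python3 plan.py 0.6965 -0.086 0.064 1.3 2
```

```text
t 8.42 p [ 0.6999 -0.083   0.0675] yaw 0.55 tilt 0.93 F [ 0.8 -0.2  0.4] gap 0.362
step mm [-1.7 -1.5 -1.7] turn/row -0.38
[[np.float64(-0.4), 0, 0], [0.002, -0.002, 0.001], -1]
[[np.float64(-0.4), 0, 0], [0.002, -0.002, 0.001], -1]
```

Fingers still closing. I'll nudge back about 3 mm and wait.

Call:
apply_moves(
  motion=[
    [[0,0,0],[0.002,-0.002,0.002],1],
    [[0,0,0],[0,0,0.001],1],
    [[0,0,0],[0,0,0],1],
    [[0,0,0],[0,0,0],1],
    [[0,0,0],[0,0,0],1],
    [[0,0,0],[0,0,0],1],
  ],
)

```text
t: 8.92
ee_pos: [0.6964, -0.0865, 0.0655]
tool_rot: [0.492, 0.506, -0.503, 0.499]
contact_force: [-1.0, 0.8, -0.3]
finger_gap: 0.149
```

```bash
python3 plan.py 0.6965 -0.086 0.064 1.3 2;  python3 - <<'E'
from h import *
snap('wrist','wrist8')
from scipy.spatial.transform import Rotation as Ro
s=robot.state();p=s['ee_pos'][:2];c=np.array([.607,-.0745]);v=p-c
th=np.degrees(np.arctan2(v[1],v[0]));print('r',np.hypot(*v),'joint',np.radians(th+88.7))
th0=th;prev=p
for t in np.linspace(th,-88.7,17)[1:]:
    q=c+.09*np.array([np.cos(np.radians(t)),np.sin(np.radians(t))]);d=q-prev;prev=q;print(round(t,1),q.round(4),'tool y,z', round(d[0],4),round(-d[1],4))
E
```

```text
t 8.92 p [ 0.6964 -0.0865  0.0655] yaw 0.52 tilt 1.06 F [-1.   0.8 -0.3] gap 0.149
step mm [ 0.   0.3 -0.8] turn/row -0.39
[[np.float64(-0.4), 0, 0], [0.001, 0.0, -0.0], -1]
[[np.float64(-0.4), 0, 0], [0.001, 0.0, -0.0], -1]
r 0.09022772349043949 joint 1.41414947444379
-12.7 [ 0.6948 -0.0943] tool y,z -0.0016 0.0078
-17.8 [ 0.6927 -0.102 ] tool y,z -0.0021 0.0077
-22.9 [ 0.6899 -0.1095] tool y,z -0.0028 0.0075
-27.9 [ 0.6865 -0.1167] tool y,z -0.0034 0.0072
-33.0 [ 0.6825 -0.1235] tool y,z -0.004 0.0069
-38.1 [ 0.6779 -0.13  ] tool y,z -0.0046 0.0065
-43.1 [ 0.6727 -0.136 ] tool y,z -0.0052 0.006
-48.2 [ 0.667  -0.1416] tool y,z -0.0057 0.0056
-53.3 [ 0.6608 -0.1466] tool y,z -0.0062 0.005
-58.3 [ 0.6543 -0.1511] tool y,z -0.0066 0.0045
-63.4 [ 0.6473 -0.155 ] tool y,z -0.0069 0.0039
-68.4 [ 0.6401 -0.1582] tool y,z -0.0073 0.0032
-73.5 [ 0.6325 -0.1608] tool y,z -0.0075 0.0026
-78.6 [ 0.6248 -0.1627] tool y,z -0.0077 0.0019
-83.6 [ 0.617  -0.1639] tool y,z -0.0079 0.0012
-88.7 [ 0.609  -0.1645] tool y,z -0.0079 0.0005
```

View pics/wrist8.png

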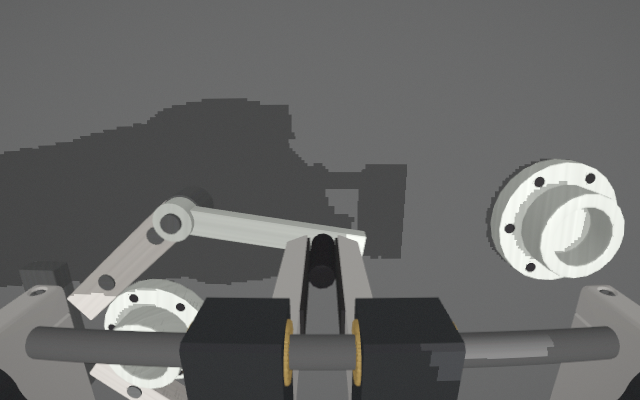

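The jaws grip the knob at 14 mm, with the keeper at about 1.41 rad. Next I swing it along the arc.

Call:
apply_moves(
  motion=[
    [[0,0,0],[0,-0.001,0.005],1],
    [[0,0,0],[0,-0.002,0.008],1],
    [[0,0,0],[0,-0.002,0.008],1],
    [[0,0,0],[0,-0.003,0.007],1],
  ],
)

```text
t: 9.3
ee_pos: [0.6888, -0.1142, 0.0656]
tool_rot: [0.492, 0.507, -0.502, 0.499]
contact_force: [-0.1, 1.9, 0.2]
finger_gap: 0.144
```

```bash
cat > arc.py <<'E'
from h import *
s=robot.state();p=s['ee_pos'][:2];c=np.array([.607,-.0745]);v=p-c
th=np.degrees(np.arctan2(v[1],v[0]));print('p',s['ee_pos'].round(4),'r',np.hypot(*v).round(4),'joint',np.radians(th+88.7).round(3),'F',s['contact_force'].round(1))
prev=p
n=int(np.ceil((th+88.7)/5))
for t in np.linspace(th,-88.7,max(n,1)+1)[1:][:9]:
    q=c+.09*np.array([np.cos(np.radians(t)),np.sin(np.radians(t))]);d=q-prev;prev=q;print(round(t,1),'tool y,z', round(d[0],4),round(-d[1],4))
E
python3 arc.py
```

```text
p [ 0.6888 -0.1142  0.0656] r 0.0909 joint 1.096 F [-0.1  1.9  0.2]
-30.7 tool y,z -0.0044 0.0063
-35.5 tool y,z -0.0041 0.0064
-40.4 tool y,z -0.0047 0.006
-45.2 tool y,z -0.0052 0.0056
-50.0 tool y,z -0.0056 0.0051
-54.9 tool y,z -0.006 0.0046
-59.7 tool y,z -0.0064 0.0041
-64.5 tool y,z -0.0067 0.0035
-69.4 tool y,z -0.007 0.003
```

Call:
apply_moves(
  motion=[
    [[0,0,0],[0,-0.004,0.006],1],
    [[0,0,0],[0,-0.004,0.006],1],
    [[0,0,0],[0,-0.005,0.006],1],
    [[0,0,0],[0,-0.005,0.005],1],
    [[0,0,0],[0,-0.006,0.005],1],
    [[0,0,0],[0,-0.006,0.004],1],
  ],
)

```text
t: 9.8
ee_pos: [0.6567, -0.1547, 0.0657]
tool_rot: [0.493, 0.504, -0.503, 0.499]
contact_force: [4.6, -1.4, -6.6]
finger_gap: 0.145
```

```bash
python3 arc.py
```

```text
p [ 0.6567 -0.1547  0.0657] r 0.0943 joint 0.532 F [ 4.6 -1.4 -6.6]
-62.6 tool y,z -0.0082 -0.0003
-66.9 tool y,z -0.0062 0.0029
-71.3 tool y,z -0.0064 0.0024
-75.6 tool y,z -0.0066 0.0019
-80.0 tool y,z -0.0067 0.0014
-84.3 tool y,z -0.0068 0.0009
-88.7 tool y,z -0.0068 0.0004
```

Call:
apply_moves(
  motion=[
    [[0,0,0],[0,-0.007,0.001],1],
    [[0,0,0],[0,-0.006,0.002],1],
    [[0,0,0],[0,-0.006,0.002],1],
    [[0,0,0],[0,-0.006,0.001],1],
  ],
)

```text
t: 10.13
ee_pos: [0.6285, -0.1659, 0.0659]
tool_rot: [-0.493, -0.503, 0.505, -0.5]
contact_force: [1.6, -0.9, -5.4]
finger_gap: 0.148
```

```bash
python3 arc.py; python3 -c "
from h import *
snap('wrist','wrist9');snap('side','side9')"
```

```text
p [ 0.6285 -0.1659  0.0659] r 0.0939 joint 0.209 F [ 1.6 -0.9 -5.4]
-80.7 tool y,z -0.007 -0.0026
-84.7 tool y,z -0.0062 0.0008
-88.7 tool y,z -0.0062 0.0004
```

View pics/wrist9.png

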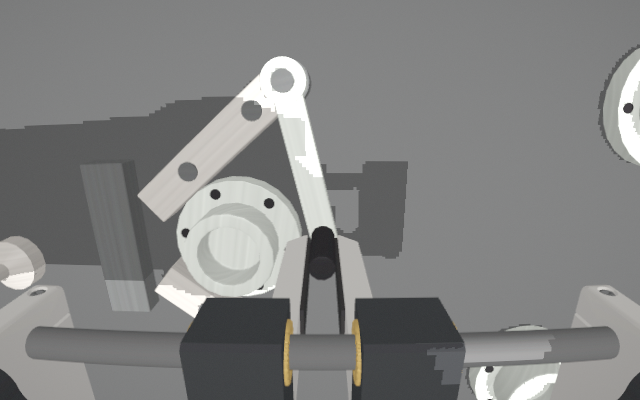

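The keeper at (283,80)-(322,240) is nearly shut, at about 0.2 rad. The housing still sits against both rails. I'll continue to the stop.

Call:
apply_moves(
  motion=[
    [[0,0,0],[0,-0.006,-0.001],1],
    [[0,0,0],[0,-0.006,0],1],
    [[0,0,0],[0,-0.005,0],1],
  ],
)

```text
t: 10.48
ee_pos: [0.611, -0.1669, 0.0662]
tool_rot: [-0.493, -0.502, 0.506, -0.5]
contact_force: [2.1, -1.2, -6.0]
finger_gap: 0.144
```

Call:
apply_moves(
  motion=[
    [[0,0,0],[0,-0.003,0],1],
    [[0,0,0],[0,-0.003,0],1],
    [[0,0,0],[0,-0.003,0],1],
  ],
)

```text
t: 10.73
ee_pos: [0.6082, -0.166, 0.068]
tool_rot: [0.496, 0.498, -0.501, 0.504]
contact_force: [23.5, -2.1, -17.3]
finger_gap: 0.155
```

```bash
python3 arc.py; python3 -c "
from h import *
snap('wrist','wrist10')"
```

```text
p [ 0.6082 -0.166   0.068 ] r 0.0915 joint -0.009 F [ 23.5  -2.1 -17.3]
-88.7 tool y,z 0.0008 -0.0015
```

View pics/wrist10.png

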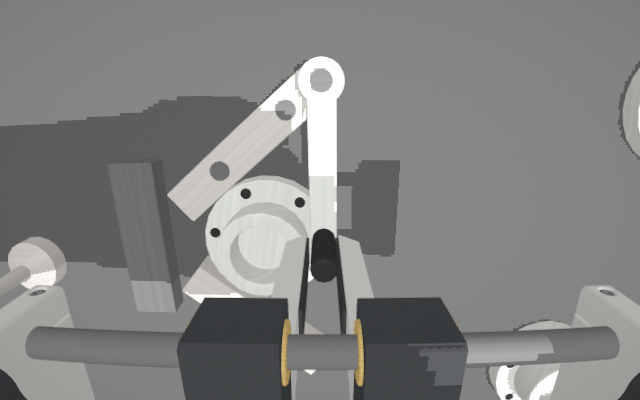

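It reached the stop: the force rose to 23 N at about 0 rad, and the arm lies straight across the mouth. I'll relax, open and lift off.

Call:
apply_moves(
  motion=[
    [[0,0,0],[0,0,0],1],
    [[0,0,0],[0,0,0],0.6],
    [[0,0,0],[0,0,0],0.3],
    [[0,0,0],[0,0,0],0.3],
    [[0,0,0],[-0.01,0,0],0.3],
    [[0,0,0],[-0.025,0,0],0.3],
    [[0,0,0],[-0.03,0,0],0.3],
    [[0,0,0],[-0.02,0,0],0.3],
  ],
)

```text
t: 11.45
ee_pos: [0.6065, -0.1613, 0.1544]
tool_rot: [0.495, 0.502, -0.5, 0.503]
contact_force: [0.2, 0.0, 0.6]
finger_gap: 0.347
```

```bash
python3 -c "
from h import *
snap('wrist','wrist11');snap('side','side11');print(robot.state()['contact_force'])"
```

```text
[-0.2042098  -0.36236861 -0.23941219]
```

View pics/wrist11.png

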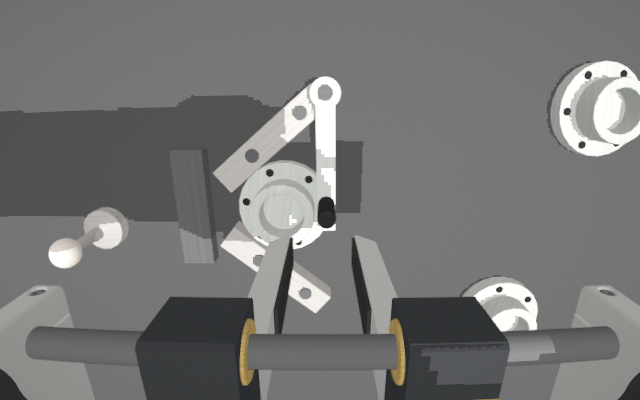

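```bash
python3 - <<'E'
from rel import *
W=load('wrist11')
x=W['pixels'][60:330,200:400]
cv2.imwrite('pics/w11c.png',cv2.cvtColor(cv2.resize(x,None,fx=2.2,fy=2.2,interpolation=cv2.INTER_CUBIC),cv2.COLOR_RGB2BGR))
go(W,dict(L1=(299.5,113),L2=(252,156),R2=(259,260.5),R1=(305,293),piv=(325,92.5)),[(240,205),(245,184),(262,166.5),(284,161.5),(305,167),(250,230),(264,242)],np.array([0,0]),1.)
g=W['pixels'].mean(2)
for v in (125,140,160,175,190): print(v,g[v,308:345].astype(int))
k=onplane(W,[(327,217)],.076)[0][:2];p=onplane(W,[(325,92.5)],.034)[0][:2];d=k-p
print('knob',k,'r',np.hypot(*d),'joint',np.arctan2(d[1],d[0])+np.radians(88.7))
E
```

```text
L1 [ 0.5863 -0.0912]
L2 [ 0.5452 -0.1275]
R2 [ 0.547  -0.2263]
R1 [ 0.5902 -0.2605]
piv [ 0.6072 -0.0748]
flange free [ 0.5718 -0.1742] r 0.0409 fixed r [ 0.573  -0.1748]
L1 dist centreline->flange centre (54=touch) 54.03
L2 dist centreline->flange centre (54=touch) 53.88
R2 dist centreline->flange centre (54=touch) 56.43
R1 dist centreline->flange centre (54=touch) 56.13
pivot in nest from flange c (-38,-100): -36.5 -99.2
125 [133 106  83  83  81  82  83 202 255 255 255 255 255 255 255 255 255 255
 255 255 255 255 255 255 255 255 255 217 121 119 119 120 119 121 121 120
 119]
140 [120 121 104  83  82  84  82 159 244 255 255 255 255 255 255 255 255 255
 255 255 255 255 255 255 255 255 255 221  94  91  92  92  92  92  93 110
 120]
160 [ 82  83  82  82  83  83  83  93 169 204 206 203 205 205 204 204 204 203
 201 202 203 207 207 206 206 206 203 166  87  81  82  82  84  83  83  83
  82]
175 [171 170 186 198 197 198 194 176 180 203 206 204 203 208 210 209 247 255
 255 255 255 255 255 255 255 255 255 219  87  82  83  82  82  82  84  82
  83]
190 [188 197 198 196 194 195 196 196 195 200 205 202 202 203 203 203 203 203
 201 201 203 205 206 246 255 255 255 219  89  83  83  83  81  81  82  83
  82]
knob [ 0.60959039 -0.16264078] r 0.08788884266625932 joint 0.004410507635058014
```

View pics/w11c.png

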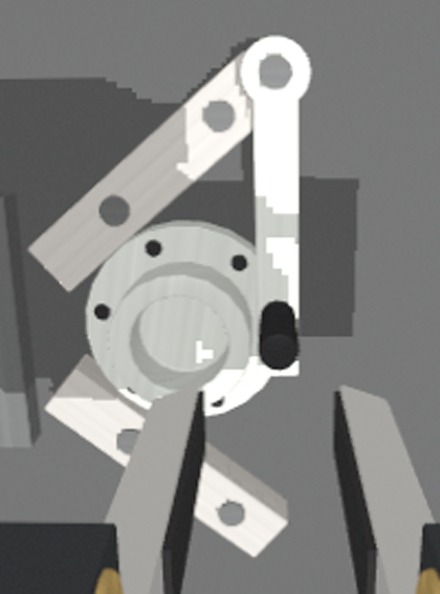

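The keeper reads about 0.00 rad. The gap at the second rail reads 1–2 mm by hand-picked pixels, so I'll look again with the view clear.

Call:
apply_moves(
  motion=[
    [[0,0,0],[-0.02,-0.01,0.01],-0.5],
    [[0,0,0],[-0.02,-0.015,0.02],-1],
    [[0,0,0],[0,-0.008,0.02],-1],
    [[0,0,0],[0,0,0.005],-1],
    [[0,0,0],[0,0,0],-1],
    [[0,0,0],[0,0,0],-1],
    [[0,0,0],[0,0,0],-1],
  ],
)

```text
t: 12.13
ee_pos: [0.5741, -0.2151, 0.1993]
tool_rot: [0.495, 0.502, -0.499, 0.505]
contact_force: [-0.1, -0.1, 0.4]
finger_gap: 0.81
```

```bash
python3 - <<'E'
from h import *
W=snap('wrist','wrist12');snap('side','side12')
x=W['pixels'][60:300,150:470]
cv2.imwrite('pics/w12c.png',cv2.cvtColor(cv2.resize(x,None,fx=2.5,fy=2.5,interpolation=cv2.INTER_CUBIC),cv2.COLOR_RGB2BGR))
E
```

```text
(no output)
```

View pics/w12c.png

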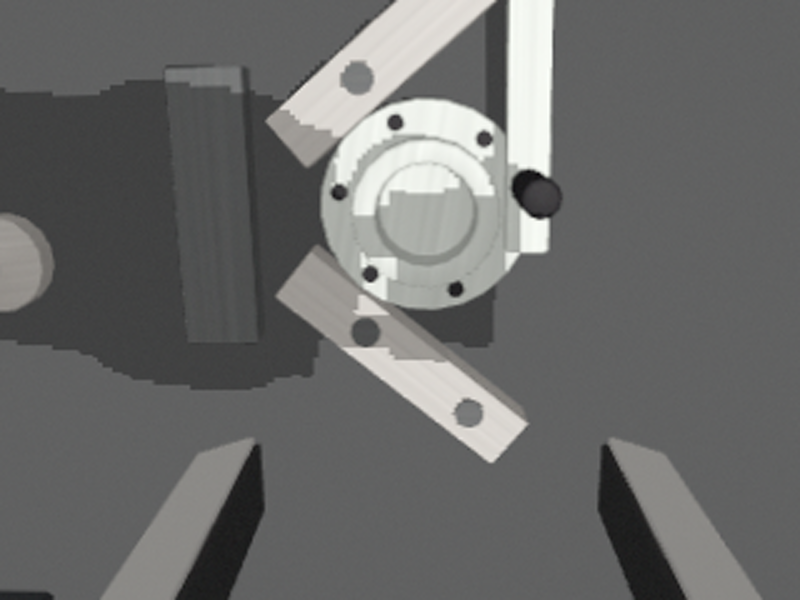

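```bash
python3 - <<'E'
from rel import *
W=load('wrist12');o=np.array([150,60]);k=2.5
q=lambda p:np.array(p,float)/k+o-.3
print('holes centre',onplane(W,[q((426.8,205.5))],.014)[0])
F=onplane(W,[q(p) for p in [(396,122),(456,289),(484,138),(371,273),(339,191)]],.014)[:,:2]
from scipy.optimize import least_squares
r=least_squares(lambda a:np.linalg.norm(F-a[:2],axis=1)-a[2],[.57,-.175,.035]);print(r.x,r.fun)
c2=r.x[:2]
L1=None
X={n:onplane(W,[q(p)],.02)[0][:2] for n,p in dict(L2=(357,78),R2=(366,332),R1=(469,413)).items()}
d=X['R2']-X['R1'];yaw=np.arctan2(d[1],d[0])+np.radians(40);print('yaw from R rail',np.degrees(yaw),np.hypot(*d))
for yd in (np.degrees(yaw),-178.7):
    y0=np.radians(yd);x=np.array([np.cos(y0),np.sin(y0)]);y=np.array([-x[1],x[0]]);s4,c4=np.sin(np.radians(40)),np.cos(np.radians(40))
    print(yd,[(n,((X[n]-c2)@(s4*x+(c4 if n[0]=='R' else -c4)*y)*1e3).round(2)) for n in X])
E
```

```text
holes centre [ 0.57152421 -0.175011    0.014     ]
[ 0.5714741  -0.17571046  0.03512514] [-9.17304554e-06  1.53953902e-04 -7.30400592e-05 -2.35891223e-04
  1.64150426e-04]
yaw from R rail 181.1299271171528 0.054940650409445665
181.1299271171528 [('L2', np.float64(54.65)), ('R2', np.float64(54.05)), ('R1', np.float64(54.05))]
-178.7 [('L2', np.float64(54.61)), ('R2', np.float64(54.09)), ('R1', np.float64(54.25))]
```

View pics/side12.png

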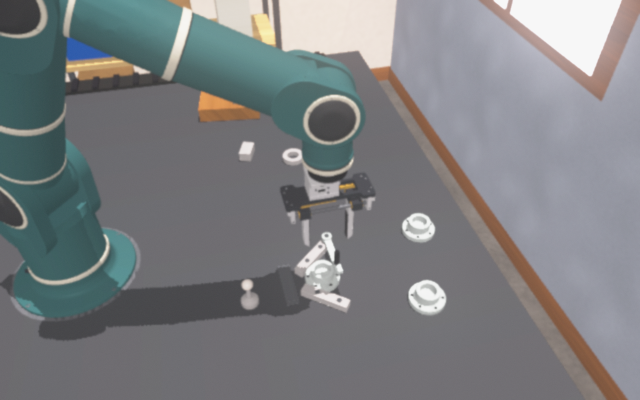

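The flange is 54.1 and 54.6 mm from the rail centre lines (54 = touching), so the housing is home to within about 0.5 mm. The keeper is shut, the robot is clear, and the ball at (249,290), ring at (293,156) and block at (247,150) stand where they were. I'll hand in.

```bash
python3 -c "
from bench import robot
print(robot.state()['t'],robot.state()['contact_force']);print(robot.hand_in())"
```

```text
12.2333 [-0.43281124  0.01888146 -0.03745858]
the job is handed in; nothing more can be done
None
```

I slid the housing nearest the base into the V, gripping it lightly by the hub. I then let go and swung the keeper shut by its knob until it met the stop. I handed the job in at 12.2 s, and no verdict is reported.

**Last checks:**
- **Housing:** from the bolt holes, the flange centre is 54.1 and 54.6 mm from the rail centre lines, where 54 mm means touching. That puts it home to within about 0.5 mm.
- **Keeper:** it reads about 0.00 rad.
- **Bystanders and robot:** the ball, ring and block looked unmoved in the side view. The robot was lifted clear and read no contact force.

**What disagreed:** two earlier, rougher estimates from hand-picked flange edges showed a 1.5–2.5 mm gap at one rail. The clearer final view did not confirm it.

**Also seen:** the tool tilted about 1° during the seating push. I straightened it before letting go. I did not measure the housing's own tilt or height separately.

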